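# Snap a sprung pipe clip over the air pipe and slide it home

## Task

Fit the small sprung pipe clip, the one that fits the copper pipe, on to the pipe on the bench board: with its tab upright, press it down over the bare pipe, at least 2 cm away from the stop collar, until its arms snap past the widest point and its saddle sits fully down on the pipe. Then slide the clip along the pipe until it presses firmly (about 10 N) against the rubber face of the collar, and leave it there, touching the collar and tab up. The pipe is held in soft mounts and yields when pressed: never load the pipe or the collar with more than about 30 N.

Things in the scene. Friction and masses are not known exactly. Their poses are not given: they have to be found in the camera images.
- clip_grip (a point): Middle of the tab of the small loose clip. The clip stands on its two steel arms: 28 mm long (x, along the pipe when fitted), 34 wide, 77 high; z up, 0.1 kg. Grey tab on top: 14 mm thick (y), 28 long, 38 high. This point is 18 mm below the tab's top, 20 above the saddle block's shoulders (fingertips may bear on them), 59 above the clip's underside. Pinch the tab across y.
- clip_bore (a point): Centre of the small clip's round seat, 39 mm straight below clip_grip, 20 above its toes; on the pipe's axis when fully seated. Axes as clip_grip. The clip's end faces lie 14 mm to either side along x. Forcing the sprung arms past the pipe takes 8 to 20 N when pressed slowly; the load then drops, and rises when the saddle bears on the pipe. Seated, it slides along with a few newtons of drag.
- pipe_clip: The small clip as a whole; origin at the centre of its underside, axes as clip_grip.
- big_clip_grip (a point): Middle of the tab of a second, bigger clip of the same make (97 mm high, saddle 52 mm wide, for a 34 mm pipe), standing near; this point is 74 mm above its underside. It does not fit; not needed.
- air_pipe: Copper pipe, 22 mm diameter, level, axis 85 mm above the table, on a fixed plywood board 330 x 100 x 18 mm. Origin on its axis midway between two aluminium forks (100 mm high, inner faces 131 mm to either side); x along the pipe towards the collar, z up. Soft mounts: it sinks straight down by more than 1 mm per newton (up to 34 mm) and springs back at once.
- stop_collar: Dark round stop collar on the pipe, 33 mm diameter, 19 mm long; axes as air_pipe. Its origin lies on the pipe's axis in its rubber face, which looks towards the pipe's middle (-x), about 85 mm from it. It yields along x by about 0.25 mm per newton, up to 10 mm.
- collar_face (a point): Centre of the collar's rubber face, on the pipe's axis; same point as the collar's origin.

How it is judged (in metres and radians):
On the way, in this order (a step that is already met when the one before it is completed fails the run):
1. the small clip is snapped on to the pipe: seat centre within 2 mm of the pipe's axis, tab up within 20 degrees, its near end at least 10 mm from the collar (y of clip_bore in the frame of air_pipe between -0.002 and 0.002 m and z of clip_bore in the frame of air_pipe between -0.002 and 0.002 m and angle between the x axis of pipe_clip and the x axis of air_pipe, either way round below 0.15 rad and angle between pipe_clip's own z axis and vertical below 0.35 rad and x of clip_bore in the frame of collar_face between -0.2 and -0.024 m), for 0.1 s.
2. the clip is pressed against the collar with more than 4 N (contact force between pipe_clip and stop_collar above 4 N), for 0.1 s.
At the end, for the whole second after the job is handed in: The small clip is seated on the pipe (seat centre within 2 mm of the pipe's axis, along the pipe within 0.15 rad, tab up within 20 degrees), its end within 2.5 mm of the collar's rubber face, at rest and released (y of clip_bore in the frame of air_pipe between -0.002 and 0.002 m and z of clip_bore in the frame of air_pipe between -0.002 and 0.002 m and angle between the x axis of pipe_clip and the x axis of air_pipe, either way round below 0.15 rad and angle between pipe_clip's own z axis and vertical below 0.35 rad and x of clip_bore in the frame of collar_face between -0.0165 and -0.012 m and linear speed of pipe_clip below 0.01 m/s); the robot touches nothing.
It fails at once if the clip loads the pipe or the collar with more than 35 N (contact force between pipe_clip and air_pipe above 35 N or contact force between pipe_clip and stop_collar above 35 N).
It also fails if it takes over 51 s, if anything falls off the work surface, if the arm or the gripper's body presses on something with over 40 N, if the wrist force passes 120 N, or if a joint passes its speed limit or range.

## Robot

A 6-joint arm with a two-finger parallel gripper is mounted at the origin on a cart in front of the work surface, level with it; the furniture and walls round the work are solid. World frame = base frame: x ahead of the robot, y to its left, z up, the work surface at z = 0. Lengths are in mm, angles in rad, forces in N, time in s.
With the tool pointing down it reaches from about 350 to 850 mm from the base axis. Payload 8.1 kg.
Tool frame: the origin (TCP) lies midway between the tips of the shut fingers; the grasp point (between the pads) lies 19 mm behind it (grasp_offset is the distance from the TCP to the grasp point, in mm); z points along the fingers, y is the line along which they close (so a half turn about z gives the same grasp; the last joint's range is limited). The gripper opens to 93 mm and grips with 3 to 60 N. Pads are 15 mm wide; open, the fingers measure 128 mm over their backs; the gripper's body (75 mm by 188 mm) begins 65 mm behind the grasp point.
Start: joints at [-1.194, 0.13, 1.488, -0, 1.523, -0.085], TCP at [267.356, -537.146, 218.635] pointing down, gripper open.
Joint ranges: [-2.96, 2.96], [-0.89, 2.26], [0.02, 2.5], [-1.34, 4.48], [0, 2.73], [-2.66, 2.66]. Speed limits (rad/s): [2.39, 2.39, 2.79, 3.14, 3.14, 3.14].

## Interface

Orientations are given as [roll, pitch, yaw] about the fixed x, y, z axes, in that order (R = Rz(yaw) Ry(pitch) Rx(roll)).
In Python, from bench import sense, read_camera, close_job, grasp_offset gives the robot as it stands. The module is installed in compiled form; this text tells all that it offers.
- The arm moves only by the shell command python3 -m inch 'ROWS'. ROWS is JSON, a list that holds one entry, the list of rows, each a list of 7 numbers: the turn, a rotation vector about the tool's x, y, z in degrees, then the shift along the tool's x, y, z in cm, then the opening, from 0 (shut) to 1 (fully open). A call has 1 to 5 rows; each row shifts and turns the commanded pose from where the row before left it, along the tool's axes as they then stand; what a row does not reach is not made up. A row lasts 1/8 s, in which the tool goes at most 62.5 mm and 10.7 degrees, less where a joint would pass 70% of its speed; a pose out of reach is approached as far as the arm can. A call with a gripper value outside its range is refused whole. The fingers move at their own pace and stop on an object; the grip force is fixed at half the most. Time passes only in rows, so rows that do not move let the fingers close. It gives the time, the measured TCP pose, the force, the opening and the grip force at its end, in the units of the state.
- sense(): the state, without advancing time (a new reading comes with each control period).
- read_camera(name): name is "scene" or "top" or "wrist"; returns a dict with "image" (480x640x3 uint8, red, green, blue), "fx", "fy", "cx", "cy" (pixels), "dist" ([k1, k2, p1, p2, k3] as OpenCV has them; the pictures are not rectified), "origin" and "attitude" of the camera in the world. Camera axes: x right, y down, z forward; pixel columns grow to the right and rows downward; lengths in mm; the calibration is good to about 2 mm. A picture is of the moment at which its call begins. There is no depth.
- close_job(): hands the job in; it is judged then, once.
The state is a dict: "time_s": time; "qpos": joint angles; "qd": joint speeds; "joint_torque": joint torques, N m; "eef_pos": TCP position; "eef_rot": TCP orientation; "force": force on the tool from outside, world axes, zero at the start; "ft_torque": the same for the moment, N m; "width": finger opening in mm; "grasp_force": force on a finger pad.
Only numpy, scipy, OpenCV 4.12 (cv2) and the standard library are available. Lean on these libraries where they do the work, as an engineer would, in place of code of your own. Each camera call takes 0.05 s, during which the arm holds its last target. There are 200 camera calls.

## Working session

There is one attempt and no reset: what is moved stays moved. The work goes in short steps, Python scripts to look and compute and a shell command to move; the robot and the scene stay as the last step left them, time stands still between calls to the robot, and variables do not carry over. Pictures are saved under pics/ and viewed, at most 10 in all, crops included, and the job is handed in when it is done.

```bash
mkdir -p pics; cat > h.py <<'E'
import numpy as np,cv2
from scipy.spatial.transform import Rotation as Ro
from bench import sense,read_camera,grasp_offset
def snap(n,f):
    c=read_camera(n); cv2.imwrite('pics/'+f,c['image'][:,:,::-1]); return c
def cam(c):
    K=np.array([[c['fx'],0,c['cx']],[0,c['fy'],c['cy']],[0,0,1.]])
    a=np.array(c['attitude'],float)
    R=a if a.shape==(3,3) else Ro.from_euler('xyz',a).as_matrix()
    return K,np.array(c['dist'],float),R,np.array(c['origin'],float)
def ray(c,uv):
    K,d,R,o=cam(c)
    p=cv2.undistortPoints(np.array([[uv]],float),K,d)[0,0]
    return o,R@np.array([p[0],p[1],1])
def atz(c,uv,z):
    o,d=ray(c,uv); return o+d*(z-o[2])/d[2]
def proj(c,P):
    K,d,R,o=cam(c)
    rv=cv2.Rodrigues(R.T)[0]
    return cv2.projectPoints(np.array(P,float).reshape(-1,1,3),rv,-R.T@o,K,d)[0][:,0]
E
python3 - <<'E'
from h import *
import pickle
s=sense();print(s,grasp_offset)
for n in("top","scene","wrist"):
    c=snap(n,n+'0.png');pickle.dump(c,open(n+'.pkl','wb'));print(n,c['origin'],c['attitude'],c['fx'],c['dist'])
E
```

```text
{'time_s': 0.0, 'qpos': array([-1.19437697e+00,  1.31140322e-01,  1.48929129e+00,  2.77291420e-05,
        1.52300582e+00, -8.53845231e-02]), 'qd': array([ 5.93234976e-04, -1.97840844e-03,  8.66077915e-05, -1.62815222e-03,
       -8.41783674e-04, -8.28205800e-04]), 'joint_torque': array([ 2.99327432e-03, -5.59841180e+01, -4.91757202e+01,  7.70101044e-02,
        3.53174075e-02, -1.22102815e-04]), 'eef_pos': array([ 267.162956  , -536.59246181,  217.5933154 ]), 'eef_rot': array([-3.13975696e+00, -1.84918211e-04,  4.61802363e-01]), 'force': array([-0.25290206,  0.24688957,  0.00458475]), 'ft_torque': array([0.02461815, 0.01700641, 0.009503  ]), 'grasp_force': 0.0, 'width': 92.7512161809351} 18.8
top [ 373.90397197   99.76834152 1021.58267106] [-2.96047429 -0.00655528 -1.56772195] 606.1440267978503 [-0.17919979  0.          0.          0.          0.        ]
scene [181.84554104 571.09238068 667.76962818] [-2.33480967 -0.01696321 -2.45106692] 493.9520902496252 [-0.00741466  0.          0.          0.          0.        ]
wrist [ 334.56560554 -503.21621863  381.86207966] [ 2.86547435e+00  1.33907795e-03 -1.10924856e+00] 399.0992568582975 [-0.07437256  0.          0.          0.          0.        ]
```

View pics/top0.png

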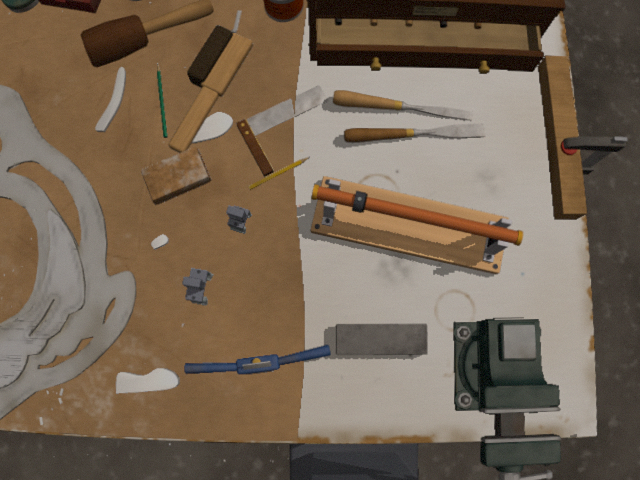

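View pics/scene0.png

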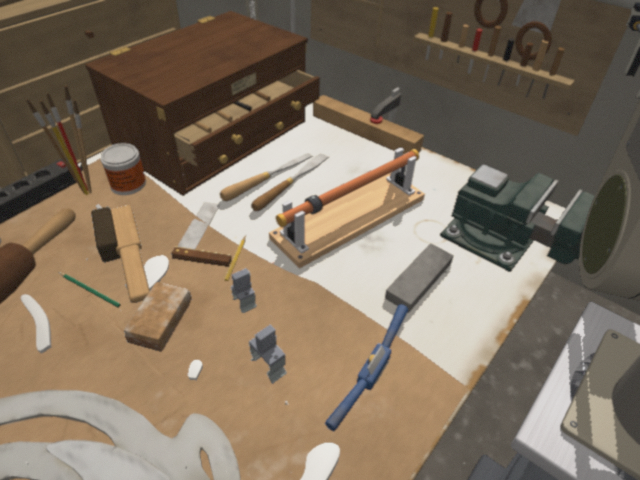

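The top view shows the pipe from (316,190) to (520,237) with its collar at (359,201). The small clip is near (238,218) and the bigger one near (197,285). In the scene view the small clip is near (243,287). I'll enlarge crops of these areas next.

```bash
python3 - <<'E'
import cv2,numpy as np
t=cv2.imread('pics/top0.png');s=cv2.imread('pics/scene0.png')
a=cv2.resize(t[195:245,210:270],None,fx=6,fy=6,interpolation=2)   # 360x300
b=cv2.resize(s[260:320,210:280],None,fx=5,fy=5,interpolation=2)   # 350x300
c=cv2.resize(t[170:260,300:530],None,fx=3,fy=3,interpolation=2)   # 690x270
o=np.zeros((580,720,3),np.uint8);o[:300,:360]=a;o[:300,365:715]=b;o[305:575,:690]=c
cv2.imwrite('pics/crop0.png',o)
E
```

```text
(no output)
```

View pics/crop0.png

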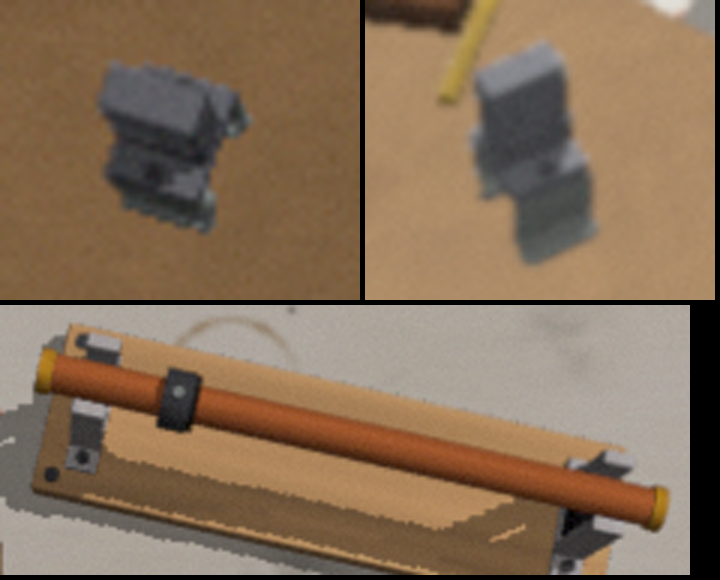

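The crop shows the clip's tab top face centred near top (236.2,211.7) and scene (240.6,274). The pipe axis runs from (315,191.7) to (519,237.3), and the collar's rubber face is near (366,203).

```bash
python3 - <<'E'
from h import *
import pickle
t=pickle.load(open('top.pkl','rb'));s=pickle.load(open('scene.pkl','rb'))
f=lambda c,u,z:atz(c,u,z).round(1)
print('tab',f(t,(236.2,211.7),77),f(s,(240.6,274),77))
cr=lambda x,y:(210+x/6,195+y/6)
q=[f(t,cr(*p),77) for p in((107,65),(213,92),(202,135),(100,103))];print(q,[np.linalg.norm(q[i]-q[(i+1)%4]) for i in range(4)])
sc=lambda x,y:(210+(x-365)/5,260+y/5)
q=[f(s,sc(*p),77) for p in((475,75),(550,42),(565,65),(482,98))];print(q,[np.linalg.norm(q[i]-q[(i+1)%4]) for i in range(4)])
a=f(t,(315,191.7),85);b=f(t,(519,237.3),85);print('pipe',a,b,np.linalg.norm(b-a),np.degrees(np.arctan2(*(a-b)[1::-1])))
print('face',f(t,(366,203),85))
print('mid via forks?', (a+b)/2)
E
```

```text
tab [599.9 232.5  77. ] [602.2 235.7  77. ]
[array([609.6, 246.4,  77. ]), array([602.2, 217.6,  77. ]), array([590.4, 220.2,  77. ]), array([599.1, 247.9,  77. ])] [np.float64(29.735500668392994), np.float64(12.083045973594636), np.float64(29.034117861577986), np.float64(10.606601717798213)]
[array([611. , 246.1,  77. ]), array([603. , 220.6,  77. ]), array([592.3, 224.5,  77. ]), array([602.3, 251.3,  77. ])] [np.float64(26.725456029785533), np.float64(11.388590782006395), np.float64(28.604894686049807), np.float64(10.135580891098495)]
pipe [631.3 106.1  85. ] [ 558.6 -222.4   85. ] 336.4484210098184 77.52106448712043
face [613.1  24.7  85. ]
mid via forks? [594.95 -58.15  85.  ]
```

```bash
python3 -m inch '[[[0,0,-9.3,0,0,0,1],[0,0,-9.3,0,0,0,1],[0,0,-9.3,0,0,0,1],[0,0,-9.3,0,0,0,1],[0,0,-9.3,0,0,0,1]]]'; python3 -m inch '[[[0,0,0,6,0.67,0,1],[0,0,0,6,0.67,0,1],[0,0,0,6,0.67,0,1],[0,0,0,6,0.67,0,1],[0,0,0,6,0.67,0,1]]]';python3 -m inch '[[[0,0,0,6,0.67,0,1],[0,0,0,6,0.67,0,1],[0,0,0,6,0.67,0,1],[0,0,0,6,0.67,0,1],[0,0,0,6,0.67,0,1]]]'
```

```text
time_s: 0.78
eef_pos: [267.3, -536.9, 218.2]
eef_rot: [-3.141, -0.001, 1.279]
force: [0.5, -0.8, 0.1]
width: 92.9
grasp_force: 0.0
time_s: 1.4
eef_pos: [387.6, -258.3, 218.5]
eef_rot: [3.141, -0.0, 1.273]
force: [0.8, -0.3, 0.0]
width: 93.1
grasp_force: 0.0
time_s: 2.02
eef_pos: [507.6, 18.8, 218.6]
eef_rot: [3.141, 0.0, 1.273]
force: [1.5, -0.6, 0.2]
width: 92.6
grasp_force: 0.0
```

```bash
python3 -m inch '[[[0,0,0,5.9,0.66,0,1],[0,0,0,5.9,0.66,0,1],[0,0,0,5.8,0.66,0,1],[0,0,0,5.8,0.66,0,1],[0,0,0,0,0,0,1]]]'; python3 - <<'E'
from h import *
import pickle
c=snap('wrist','w1.png');pickle.dump(c,open('w1.pkl','wb'))
s=sense();print(s['eef_pos'],s['eef_rot'])
for P in([601,234,77],[601,234,38],[601,234,0]):print(proj(c,P))
E
```

```text
time_s: 2.65
eef_pos: [600.7, 236.5, 216.3]
eef_rot: [-3.139, 0.001, 1.278]
force: [-1.0, 0.2, -1.1]
width: 93.4
grasp_force: 0.0
[600.55973165 234.4055134  216.88999125] [-3.13941908e+00  1.53368795e-03  1.27614571e+00]
[[318.26402218 226.80122094]]
[[318.10258009 215.73708202]]
[[317.97523754 207.02341354]]
```

View pics/w1.png

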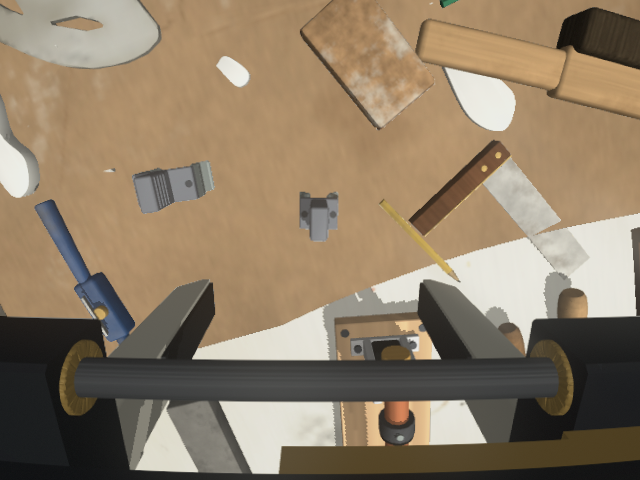

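The small clip sits at (319,215) with its tab along the image's vertical axis. The big clip is at (172,187). I'll zoom in to refine.

```bash
python3 - <<'E'
import cv2
t=cv2.imread('pics/w1.png')
cv2.imwrite('pics/w1c.png',cv2.resize(t[180:250,280:360],None,fx=8,fy=8,interpolation=2))
E
```

```text
(no output)
```

View pics/w1c.png

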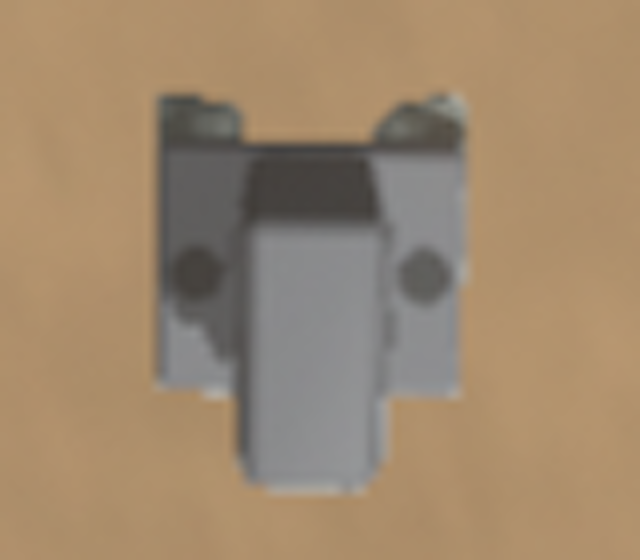

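The tab top face centre is at wrist pixel (319.2,224.6), and its sides run parallel to the image columns.

```bash
python3 - <<'E'
from h import *
import pickle
c=pickle.load(open('w1.pkl','rb'));s=sense()
P=atz(c,(319.2,224.6),77);print(P)
g=lambda x,y:atz(c,(280+x/8,180+y/8),77)
a,b=g(315,480),g(314,230);print(a,b,np.degrees(np.arctan2(*(b-a)[1::-1])))
# shoulders edge at z=39
h=lambda x,y:atz(c,(280+x/8,180+y/8),39)
a,b=h(160,148),h(462,152);print(np.degrees(np.arctan2(*(b-a)[1::-1])))
a,b=h(160,386),h(460,394);print(np.degrees(np.arctan2(*(b-a)[1::-1])))
R=Ro.from_euler('xyz',s['eef_rot']).as_matrix();print(s['eef_pos'],s['eef_rot'],R.T@(P-s['eef_pos']))
E
```

```text
[602.2145366  235.49308452  77.        ]
[598.73587556 223.41166925  77.        ] [605.88972938 247.61042586  77.        ] 73.53079346741403
-17.563961516799562
-18.370088465076094
[600.55973165 234.4055134  216.88999125] [-3.13941908e+00  1.53368795e-03  1.27614571e+00] [  1.73581104   1.57170472 139.88440781]
```

```bash
python3 -m inch '[[[0,0,0,0.15,0.13,4.5,1],[0,0,0,0,0,5,1],[0,0,0,0,0,5,1],[0,0,0,0,0,3.25,1],[0,0,0,0,0,0,0.4]]]'; python3 -m inch '[[[0,0,0,0,0,0,0],[0,0,0,0,0,0,0],[0,0,0,0,0,0,0],[0,0,0,0,0,0,0],[0,0,0,0,0,0,0]]]'
```

```text
time_s: 3.32
eef_pos: [599.8, 231.6, 37.9]
eef_rot: [-3.136, 0.004, 1.272]
force: [0.4, -0.2, 0.2]
width: 87.2
grasp_force: 0.0
time_s: 3.95
eef_pos: [602.8, 234.0, 41.3]
eef_rot: [3.141, -0.0, 1.273]
force: [0.3, 0.4, -0.9]
width: 37.5
grasp_force: 0.0
```

```bash
python3 -m inch '[[[0,0,0,0,0,0,0],[0,0,0,0,0,0,0],[0,0,0,0,0,0,0],[0,0,0,0,0,0,0]]]'; python3 -m inch '[[[0,0,0,0,0,-3,0],[0,0,0,0,0,-5,0],[0,0,0,0,0,-5,0],[0,0,0,0,0,-4,0],[0,0,0,0,0,0,0]]]'
```

```text
time_s: 4.45
eef_pos: [602.7, 233.9, 41.0]
eef_rot: [-3.141, 0.0, 1.273]
force: [-0.4, -0.7, 0.1]
width: 13.8
grasp_force: 30.0
time_s: 5.08
eef_pos: [605.2, 234.6, 216.3]
eef_rot: [3.135, -0.005, 1.273]
force: [0.7, -0.4, -1.5]
width: 13.9
grasp_force: 30.0
```

```bash
python3 -m inch '[[[0,0,0,-4.97,1.51,0,0],[0,0,0,-4.97,1.51,0,0],[0,0,0,-4.97,1.51,0,0],[0,0,0,-4.97,1.51,0,0],[0,0,0,-4.97,1.51,0,0]]]'; python3 -m inch '[[[0,0,-4.5,0,0,2,0],[0,0,0,0,0,1.6,0],[0,0,0,0,0,0,0],[0,0,0,0,0,0,0]]]'; python3 - <<'E'
from h import *
import pickle
c=snap('wrist','w2.png');pickle.dump(c,open('w2.pkl','wb'))
t=snap('top','t2.png');pickle.dump(t,open('t2.pkl','wb'))
s=sense();print(s['eef_pos'],s['eef_rot'])
for P in([613.2,24.7,85],[602,-26,85],[631.3,106.1,85]):print(proj(c,P))
E
```

```text
time_s: 5.7
eef_pos: [601.0, -27.3, 209.0]
eef_rot: [-3.139, 0.0, 1.273]
force: [0.3, -0.3, -0.1]
width: 13.7
grasp_force: 30.0
time_s: 6.2
eef_pos: [602.1, -25.0, 175.1]
eef_rot: [-3.141, -0.0, 1.352]
force: [-0.8, -1.0, -1.2]
width: 13.9
grasp_force: 30.0
[602.63754649 -25.2192053  175.98856132] [ 3.14030350e+00 -9.68780628e-05  1.35241477e+00]
[[316.86791405 164.78782843]]
[[316.93475844 243.55028949]]
[[316.92879065  22.27129121]]
```

View pics/w2.png

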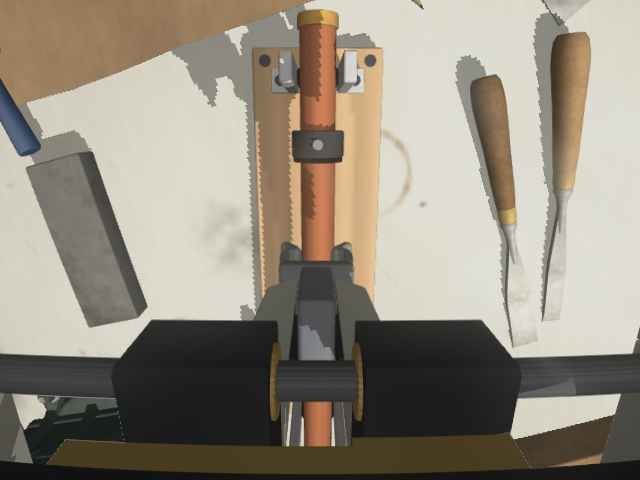

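The pipe is centred near column 318, with the collar's face edge near row 162. The clip's toes straddle the pipe at (282–353, 250). I'll measure the pipe and clip columns.

```bash
python3 - <<'E'
from h import *
import pickle
c=pickle.load(open('w2.pkl','rb'));im=c['image'].astype(int);print(c['cx'],c['cy'])
s=sense()['eef_pos']
tcp=np.array([602.4,-25.2,175.]);yaw=np.radians(77.46)
ux=np.array([np.cos(yaw),np.sin(yaw)]);uy=np.array([np.sin(yaw),-np.cos(yaw)])
def T(P):
    d=P[:2]-tcp[:2];return (d@ux).round(2),(d@uy).round(2)
for v in(45,60,110,120,180,200,220,235):
    r=im[v,280:360];m=np.where((r[:,0]>r[:,2]*2.0)&(r[:,0]-r[:,2]>35)&(r[:,1]<r[:,0]*.62))[0]+280
    u=(m.min()+m.max())/2;print(v,m.min(),m.max(),T(atz(c,(u,v),85+3)))
g=im.sum(2)
print('col318',[ (v,g[v,325]) for v in range(125,172)])
for v in(248,254,270,290,300,310): print(v,[int(x) for x in g[v,270:365]])
print(T(atz(c,(318,162),101.5)),T(atz(c,(317,162),85)))
E
```

```text
315.9690640775659 237.11004247530116
45 321 329 (np.float64(121.26), np.float64(4.42))
60 326 326 (np.float64(112.91), np.float64(5.05))
110 325 327 (np.float64(84.31), np.float64(5.2))
120 314 332 (np.float64(78.43), np.float64(3.41))Traceback (most recent call last):
  File "<stdin>", line 11, in <module>
    return umr_minimum(a, axis, None, out, keepdims, initial, where)
ValueError: zero-size array to reduction operation minimum which has no identity
```

```bash
python3 - <<'E'
import cv2,numpy as np
t=cv2.imread('pics/w2.png')
cv2.imwrite('pics/w2c.png',cv2.resize(t[120:270,260:376],None,fx=4,fy=4,interpolation=2))
c=t.astype(int)
for v in(115,185,200,215,228):print(v,[tuple(int(y) for y in x) for x in c[v,296:340,::-1]][::1][:8],[tuple(int(y) for y in x) for x in c[v,328:341,::-1]])
E
```

```text
115 [(218, 179, 134), (218, 178, 134), (218, 179, 135), (194, 157, 118), (125, 95, 70), (88, 58, 41), (96, 63, 45), (103, 67, 47)] [(192, 120, 82), (187, 118, 80), (181, 114, 77), (177, 111, 76), (173, 109, 75), (165, 105, 72), (149, 95, 66), (179, 138, 101), (213, 175, 131), (221, 184, 137), (222, 186, 139), (224, 187, 140), (225, 188, 141)]
185 [(215, 177, 133), (216, 178, 134), (216, 179, 134), (217, 180, 134), (175, 142, 105), (101, 72, 53), (93, 63, 45), (97, 64, 46)] [(187, 120, 84), (182, 118, 83), (178, 117, 82), (174, 114, 81), (169, 111, 79), (158, 106, 75), (162, 119, 87), (200, 161, 120), (218, 179, 135), (220, 181, 136), (221, 183, 137), (222, 184, 138), (223, 186, 140)]
200 [(215, 177, 133), (216, 178, 134), (217, 179, 134), (218, 180, 134), (187, 152, 113), (121, 91, 67), (91, 62, 44), (97, 65, 45)] [(186, 118, 81), (182, 114, 79), (176, 112, 78), (172, 109, 76), (165, 106, 74), (152, 99, 69), (173, 130, 97), (208, 169, 127), (219, 182, 136), (220, 183, 137), (221, 184, 138), (223, 186, 139), (223, 187, 140)]
215 [(215, 176, 132), (215, 177, 133), (218, 179, 135), (218, 180, 135), (201, 164, 123), (143, 112, 83), (92, 62, 44), (102, 68, 48)] [(186, 117, 80), (181, 114, 78), (176, 111, 76), (171, 108, 73), (162, 103, 70), (147, 94, 65), (176, 136, 101), (213, 174, 130), (221, 182, 137), (221, 184, 138), (223, 185, 139), (224, 187, 140), (225, 188, 142)]
228 [(214, 176, 132), (216, 177, 133), (217, 179, 135), (218, 180, 135), (200, 163, 122), (142, 111, 82), (91, 61, 43), (100, 66, 47)] [(185, 117, 80), (180, 113, 77), (175, 110, 76), (169, 107, 74), (159, 101, 70), (142, 91, 63), (186, 146, 109), (220, 181, 136), (221, 183, 137), (222, 184, 138), (223, 186, 139), (224, 187, 141), (225, 188, 141)]
```

View pics/w2c.png

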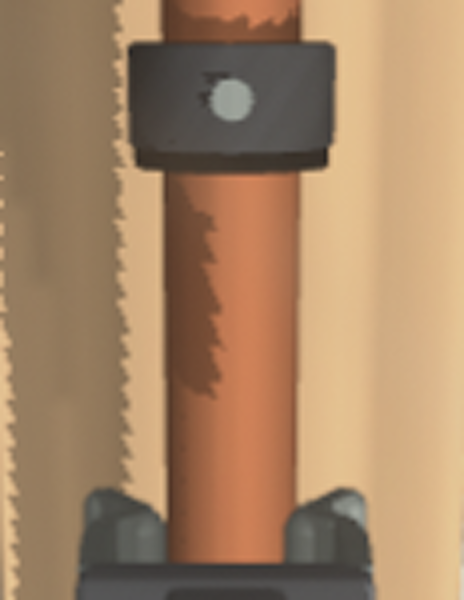

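```bash
python3 -m inch '[[[0,0,0,0,0.075,1.5,0],[0,0,0,0,0,1.5,0],[0,0,0,0,0,0.5,0],[0,0,0,0,0,0.2,0],[0,0,0,0,0,0.2,0]]]'; python3 -m inch '[[[0,0,0,0,0,0.2,0],[0,0,0,0,0,0.2,0],[0,0,0,0,0,0.2,0],[0,0,0,0,0,0.2,0],[0,0,0,0,0,0.2,0]]]'; python3 -m inch '[[[0,0,0,0,0,0.2,0],[0,0,0,0,0,0.2,0],[0,0,0,0,0,0.1,0],[0,0,0,0,0,0,0]]]'
```

```text
time_s: 6.92
eef_pos: [603.1, -26.0, 136.4]
eef_rot: [3.141, -0.0, 1.352]
force: [0.9, 0.1, -0.9]
width: 13.9
grasp_force: 30.0
time_s: 7.55
eef_pos: [602.8, -25.9, 126.0]
eef_rot: [-3.142, -0.0, 1.352]
force: [1.2, -0.4, -1.8]
width: 14.1
grasp_force: 30.0
time_s: 8.05
eef_pos: [602.9, -26.0, 121.2]
eef_rot: [3.141, -0.0, 1.352]
force: [-0.2, 0.3, 0.6]
width: 13.9
grasp_force: 30.0
```

```bash
for i in 1; do :; done; python3 -m inch '[[[0,0,0,0,0,0.2,0],[0,0,0,0,0,0.2,0],[0,0,0,0,0,0,0]]]'; python3 -m inch '[[[0,0,0,0,0,0.2,0],[0,0,0,0,0,0.2,0],[0,0,0,0,0,0,0]]]'; python3 -m inch '[[[0,0,0,0,0,0.2,0],[0,0,0,0,0,0.1,0],[0,0,0,0,0,0,0]]]'
```

```text
time_s: 8.43
eef_pos: [603.0, -25.9, 117.2]
eef_rot: [3.141, -0.0, 1.352]
force: [0.1, 0.0, 2.6]
width: 14.1
grasp_force: 30.0
time_s: 8.8
eef_pos: [603.1, -26.0, 113.4]
eef_rot: [3.141, -0.0, 1.352]
force: [-1.7, -0.0, 6.6]
width: 14.0
grasp_force: 30.0
time_s: 9.18
eef_pos: [603.2, -26.0, 110.8]
eef_rot: [3.141, -0.0, 1.352]
force: [-2.0, -0.1, 7.5]
width: 13.9
grasp_force: 30.0
```

```bash
python3 -m inch '[[[0,0,0,0,0,0.15,0],[0,0,0,0,0,0.15,0],[0,0,0,0,0,0,0]]]'; python3 -m inch '[[[0,0,0,0,0,0.15,0],[0,0,0,0,0,0.15,0],[0,0,0,0,0,0,0]]]';  python3 -m inch '[[[0,0,0,0,0,0.15,0],[0,0,0,0,0,0.15,0],[0,0,0,0,0,0,0]]]'
```

```text
time_s: 9.55
eef_pos: [603.3, -26.0, 108.0]
eef_rot: [3.14, -0.0, 1.352]
force: [-2.1, 1.1, 8.5]
width: 13.9
grasp_force: 30.0
time_s: 9.93
eef_pos: [603.4, -26.0, 105.2]
eef_rot: [3.14, -0.0, 1.352]
force: [-2.4, 0.2, 8.7]
width: 13.9
grasp_force: 30.0
time_s: 10.3
eef_pos: [602.8, -25.9, 100.8]
eef_rot: [-3.141, -0.0, 1.352]
force: [-0.5, 0.1, 2.0]
width: 14.0
grasp_force: 30.0
```

```bash
python3 -m inch '[[[0,0,0,0,0,0.15,0],[0,0,0,0,0,0.15,0],[0,0,0,0,0,0,0]]]'; python3 -m inch '[[[0,0,0,0,0,0.15,0],[0,0,0,0,0,0.15,0],[0,0,0,0,0,0,0]]]';  python3 -m inch '[[[0,0,0,0,0,0.15,0],[0,0,0,0,0,0.15,0],[0,0,0,0,0,0,0]]]'
```

```text
time_s: 10.68
eef_pos: [602.8, -25.9, 98.1]
eef_rot: [-3.141, -0.0, 1.352]
force: [-2.1, 0.5, 3.7]
width: 13.7
grasp_force: 30.0
time_s: 11.05
eef_pos: [602.9, -26.0, 95.4]
eef_rot: [3.142, 0.0, 1.352]
force: [-2.5, 1.2, 6.6]
width: 13.9
grasp_force: 30.0
time_s: 11.42
eef_pos: [603.0, -26.0, 92.7]
eef_rot: [3.141, -0.0, 1.352]
force: [-3.8, 1.2, 7.8]
width: 14.1
grasp_force: 30.0
```

```bash
python3 -m inch '[[[0,0,0,0,0,0.2,0],[0,0,0,0,0,0.2,0],[0,0,0,0,0,0.1,0],[0,0,0,0,0,0,0]]]'; python3 -m inch '[[[0,0,0,0,-0.04,-0.4,0],[0,0,0,0,0,-0.5,0],[0,0,0,0,0,-0.5,0],[0,0,0,0,0,-0.2,0],[0,0,0,0,0,0,0]]]'
```

```text
time_s: 11.92
eef_pos: [603.1, -26.0, 88.2]
eef_rot: [3.141, -0.0, 1.352]
force: [-4.9, 0.8, 12.1]
width: 14.0
grasp_force: 30.0
time_s: 12.55
eef_pos: [602.6, -25.9, 103.1]
eef_rot: [3.141, -0.0, 1.352]
force: [2.7, 0.4, 1.1]
width: 13.7
grasp_force: 30.0
```

```bash
python3 -m inch '[[[0,0,0,0,0.02,-0.2,0],[0,0,0,0,0,0,0]]]'; python3 -m inch '[[[0,0,0,0.3,0,0,0],[0,0,0,0.4,0,0,0],[0,0,0,0.4,0,0,0],[0,0,0,0.3,0,0,0],[0,0,0,0,0,0,0]]]'; python3 -m inch '[[[0,0,0,0.3,0,0,0],[0,0,0,0.3,0,0,0],[0,0,0,0.3,0,0,0],[0,0,0,0.2,0,0,0],[0,0,0,0,0,0,0]]]'
```

```text
time_s: 12.8
eef_pos: [602.5, -25.9, 104.9]
eef_rot: [-3.141, 0.0, 1.352]
force: [1.4, -0.0, 0.6]
width: 13.6
grasp_force: 30.0
time_s: 13.42
eef_pos: [605.7, -11.6, 105.1]
eef_rot: [-3.141, -0.0, 1.352]
force: [1.1, 0.4, 0.2]
width: 13.7
grasp_force: 30.0
time_s: 14.05
eef_pos: [608.1, -1.2, 105.1]
eef_rot: [3.142, -0.0, 1.352]
force: [0.7, 0.7, -0.9]
width: 13.8
grasp_force: 30.0
```

```bash
python3 -m inch '[[[0,0,0,0.3,0,0,0],[0,0,0,0.2,0,0,0],[0,0,0,0.2,0,0,0],[0,0,0,0.1,0,0,0]]]'; python3 -m inch '[[[0,0,0,0.1,0,0,0],[0,0,0,0.1,0,0,0]]]'; python3 -m inch '[[[0,0,0,0.1,0,0,0],[0,0,0,0.1,0,0,0]]]'
```

```text
time_s: 14.55
eef_pos: [609.8, 6.4, 105.1]
eef_rot: [-3.142, -0.0, 1.352]
force: [1.6, -0.4, 0.8]
width: 14.0
grasp_force: 30.0
time_s: 14.8
eef_pos: [610.3, 8.3, 105.1]
eef_rot: [3.142, 0.0, 1.352]
force: [0.5, -2.5, -0.8]
width: 13.7
grasp_force: 30.0
time_s: 15.05
eef_pos: [610.7, 10.2, 105.1]
eef_rot: [-3.142, 0.0, 1.352]
force: [0.8, -1.5, -0.1]
width: 13.8
grasp_force: 30.0
```

```bash
python3 -m inch '[[[0,0,0,0.1,0,0,0],[0,0,0,0.05,0,0,0]]]'; python3 -m inch '[[[0,0,0,0.05,0,0,0],[0,0,0,0.05,0,0,0]]]'; python3 -m inch '[[[0,0,0,0.05,0,0,0],[0,0,0,0.05,0,0,0]]]'
```

```text
time_s: 15.3
eef_pos: [611.0, 11.7, 105.1]
eef_rot: [3.142, 0.0, 1.352]
force: [0.7, -1.3, -0.1]
width: 13.5
grasp_force: 30.0
time_s: 15.55
eef_pos: [611.2, 12.5, 105.1]
eef_rot: [-3.141, 0.0, 1.352]
force: [-0.2, -2.2, 0.0]
width: 13.9
grasp_force: 30.0
time_s: 15.8
eef_pos: [611.3, 13.1, 105.1]
eef_rot: [-3.141, 0.001, 1.352]
force: [-0.7, -5.1, 0.1]
width: 13.5
grasp_force: 30.0
```

```bash
python3 -m inch '[[[0,0,0,0.05,0,0,0],[0,0,0,0.05,0,0,0]]]'; python3 -m inch '[[[0,0,0,0.05,0,0,0],[0,0,0,0,0,0,0]]]'
```

```text
time_s: 16.05
eef_pos: [611.4, 13.7, 105.0]
eef_rot: [-3.141, 0.001, 1.352]
force: [-0.5, -8.2, -0.2]
width: 13.9
grasp_force: 30.0
time_s: 16.3
eef_pos: [611.5, 14.0, 105.0]
eef_rot: [-3.141, 0.002, 1.351]
force: [-1.3, -7.8, 0.2]
width: 14.0
grasp_force: 30.0
```

```bash
python3 -m inch '[[[0,0,0,0.06,0,0,0],[0,0,0,0.06,0,0,0],[0,0,0,0,0,0,0]]]'
```

```text
time_s: 16.68
eef_pos: [611.6, 14.6, 104.9]
eef_rot: [-3.141, 0.003, 1.351]
force: [-1.4, -9.2, 0.7]
width: 13.6
grasp_force: 30.0
```

```bash
python3 -m inch '[[[0,0,0,0.06,0,0,0],[0,0,0,0.06,0,0,0],[0,0,0,0,0,0,0],[0,0,0,0,0,0,0]]]'; python3 -m inch '[[[0,0,0,-0.1,0,0,0],[0,0,0,0,0,0,0],[0,0,0,0,0,0,0.4],[0,0,0,0,0,0,0.6],[0,0,0,0,0,0,0.6]]]';python3 -m inch '[[[0,0,0,0,0,0,0.6],[0,0,0,0,0,0,0.6],[0,0,0,0,0,0,0.6]]]'
```

```text
time_s: 17.18
eef_pos: [611.8, 15.2, 104.9]
eef_rot: [-3.141, 0.003, 1.351]
force: [-1.9, -12.2, 0.2]
width: 13.8
grasp_force: 30.0
time_s: 17.8
eef_pos: [612.1, 17.0, 105.2]
eef_rot: [3.142, -0.001, 1.352]
force: [0.1, -0.8, -0.7]
width: 39.4
grasp_force: 0.0
time_s: 18.18
eef_pos: [612.1, 16.5, 105.1]
eef_rot: [-3.142, -0.0, 1.352]
force: [0.0, -0.7, 0.1]
width: 55.7
grasp_force: 0.0
```

Pressed with about 12 N and released. I'll lift clear and check.

```bash
python3 -m inch '[[[0,0,0,0,0,-2,0.6],[0,0,0,0,0,-4,0.6],[0,0,0,0,0,-5,0.6],[0,0,0,0,0,-2,0.6],[0,0,0,0,0,0,0.6]]]'; python3 - <<'E'
from h import *
c=snap('wrist','w3.png');t=read_camera('top')['image'];s=read_camera('scene')['image']
w=c['image'][100:400,200:440]
o=np.zeros((580,800,3),np.uint8)
o[:450,:360]=cv2.resize(w,None,fx=1.5,fy=1.5)
o[:280,365:765]=cv2.resize(t[165:235,320:420],None,fx=4,fy=4,interpolation=2)
o[285:565,365:765]=cv2.resize(s[160:230,270:370],None,fx=4,fy=4,interpolation=2)
cv2.imwrite('pics/f.png',o[:,:,::-1])
E
```

```text
time_s: 18.8
eef_pos: [613.3, 16.4, 237.8]
eef_rot: [3.137, -0.001, 1.352]
force: [0.9, 0.4, -1.0]
width: 55.6
grasp_force: 0.0
```

View pics/f.png

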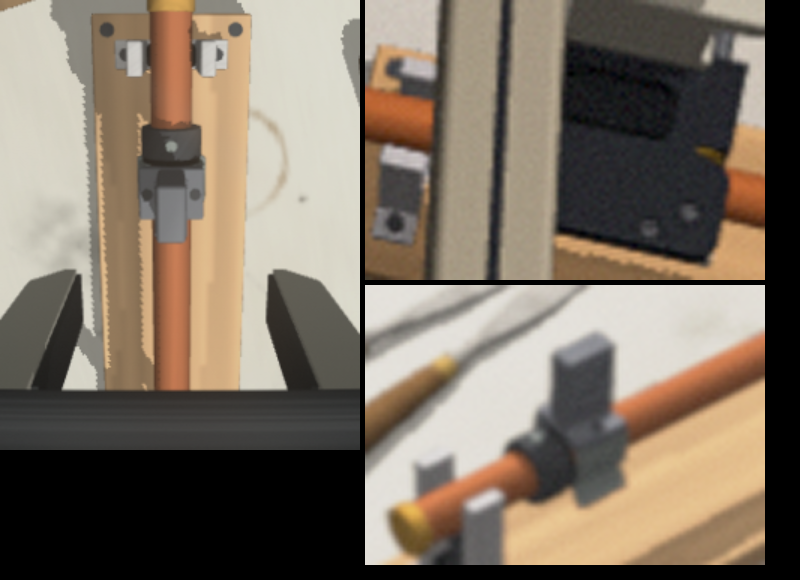

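The wrist and scene views show the clip seated upright on the pipe, with its end against the collar and the gripper clear.

```bash
python3 -c "from bench import close_job; print(close_job())"
```

```text
the job is handed in; nothing more can be done
None
```

The small clip is snapped on to the pipe, was pressed against the collar at about 12 N measured at the wrist, and was left touching it with the tab up; the job is handed in at about 19 s (no verdict was shown).

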